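# Hang the price board and hold the clip ready over its edge

## Robot

A 7-joint arm with a two-finger parallel gripper is mounted at the origin on a cart in front of the work surface, level with it; the furniture and walls round the work are solid. World frame = base frame: x ahead of the robot, y to its left, z up, the work surface at z = 0. Lengths are in m, angles in rad, forces in N, time in s.
With the tool pointing down it reaches from about 0.4 to 0.85 m from the base axis. Payload 4.5 kg.
Tool frame: the origin (TCP) lies at the very end of the fingers, on their centre line; the grasp point (between the pads) lies behind it (r.grip_depth is the z of the grasp point in the tool frame, in m); z points along the fingers, y is the direction in which the jaws open and shut (so a half turn about z gives the same grasp; the last joint's range is limited). The gripper opens to 88 mm and grips with 3 to 60 N. Pads are 18 mm wide; open, the fingers measure 123 mm over their backs; the gripper's body (75 mm by 187 mm) begins 45 mm behind the grasp point.
Start: joints at [-1.231, 0.689, -0.195, 1.565, 0.157, 0.902, -0.215], TCP at [0.188, 0.596, 0.239] pointing down, gripper open.
Joint ranges: [-3.01, 3.01], [-0.46, 2.08], [-1.47, 1.51], [0.13, 2.56], [-1, 4.14], [0.04, 2.09], [-2.66, 2.66]. Speed limits (rad/s): [2.57, 2.57, 3.14, 3.14, 3.14, 3.14, 3.14].

## Interface

Orientations are given as a unit quaternion [x, y, z, w].
In Python, from plant import sensors, cams, r gives the robot as it stands. The module is installed in compiled form; this text tells all that it offers.
- The arm moves only by the tool drive_tool, never from a script. Its argument "series" is a list that holds one entry, the list of rows, each a list of 5 numbers: the shift along the world's x, y, z in mm, then the turn about the world's z in rad, then the finger opening in mm, from 0 to 88.1. A call has 1 to 10 rows; each row shifts and turns the commanded pose from where the row before left it; what a row does not reach is not made up. A row lasts 1/10 s, in which the tool goes at most 50 mm and 8.59 degrees, less where a joint would pass 70% of its speed; a pose out of reach is approached as far as the arm can. A call with a gripper value outside its range is refused whole. The fingers move at their own pace and stop on an object; "force" is the grip in N (left out, the last holds). Time passes only in rows, so rows that do not move let the fingers close. It gives the time, the measured TCP pose, the force and the opening at its end, in the units of the state.
- sensors.get_state(): the state, without advancing time (a new reading comes with each control period).
- cams.snapshot(name): name is "scene" or "top"; returns the picture (480x640x3 uint8, blue, green, red); there is no depth.
- cams.camera_model(name): a dict with "fx", "fy", "cx", "cy" (pixels), "camera_from_world" (4x4, takes a point from world to camera coordinates). Camera axes: x right, y down, z forward; pixel columns grow to the right and rows downward; lengths in m; the calibration is good to about 2 mm. A picture is of the moment at which its call begins. camera_model takes no time and is no camera call.
- r.finish_job(): hands the job in, once; it reports no verdict.
Trained networks look in the newest picture that a camera, given by its name, has taken for a name from the list of things; names that differ only in an ending like _2 or _b are one class to them, and where a whole thing is asked for, a point or a joint stands for the part that bears it (a point fixed in the world has none). Each returns a list of dicts, best first, with "confidence" (0 to 1); they miss things now and then, are a little off and sometimes report something else, mostly with a low value. They report only what shows in the picture. A call takes as long as a camera call. They do not tell look-alikes from the thing itself.
- cams.trace(camera, name): "mask" (480x640 bool, what is visible of it) and "at" ([column, row] in pixels, amid what is visible of it).
- cams.mark_of(camera, name): "at" ([column, row] in pixels: a listed point, or the origin of a listed thing).
The state is a dict: "clock": time; "q": joint angles; "qd": joint speeds; "joint_torque": joint torques, N m; "tool_pos": TCP position; "eef_rot": TCP orientation; "contact_force": force on the tool from outside, world axes, zero at the start; "moment": the same for the moment, N m; "opening": opening from 0.0 (shut) to 1.0 (fully open).
Only numpy, scipy, OpenCV 4.12 (cv2) and the standard library are available. Lean on these libraries where they do the work, as an engineer would, in place of code of your own. Each camera call takes 0.05 s, during which the arm holds its last target.

## Task

Take the white price board out of its slotted rest, hang it by its eye on the brass peg of the dark stand, pushed back against the stand's post, and let it go. Then squeeze the orange spring clip fully open, take it off its parking fin and bring it upright down over the middle of the hung board's top edge, one jaw in front of the board and the other behind the post, jaw tips about a centimetre below the edge and touching neither board nor stand. Finish like that: keep holding the clip squeezed open there, do not let it close or let go, and leave the bell, the ribbon spool and the gift box alone.

Things in the scene. Friction and masses are not known exactly. Their poses are not given: they have to be found in the camera images.
- rest: Dark wooden rest, 34 (x) x 84 (y) x 31 mm high, fixed; origin at the centre of its underside. The board stands upright in its slot (9 mm wide in x, 56 mm long in y, 25 mm deep, slot floor 6 mm above the counter).
- board_centre (a point): Centre of the loose white price board: 52 mm wide (y), 100 tall (z), 6 thick (x), 60 g, rigid. It starts upright in the rest, axes parallel to the rest's, front (little squares) to -x. Take it by its two upright side edges, 52 mm apart. Its top edge is 50 mm above this point.
- board_eye (a point): Centre of the board's round 16 mm eye (through hole along x), on the board's mid-line, 28 mm below its top edge and 22 mm above board_centre.
- stand_top (a point): Fixed dark steel stand: middle of the top edge of the FRONT face of its post, 134 mm above the counter. x points from front to back, y along the width. Post 34 mm wide (y), 8 mm thick (x 0 to 8 mm); foot 100 x 90 x 10 mm, centred under this point. The peg is 24 mm below, pointing to -x. A board hung on it against the post has its top level with the post's.
- peg_tip (a point): Free round end of the brass peg: 8 mm diameter, level, on the post's mid-line, 110 mm above the counter, 26 mm in front of the post's front face; its axis runs along x of stand_top.
- fin: Parking fin, fixed: wooden foot 80 (x) x 70 (y) x 10 mm with an upright aluminium fin 6 mm thick (x), 44 mm long (y), whose top is 79 mm above the counter; origin at the centre of the underside. The clip starts biting on this fin from above.
- clip_axle (a point): Middle of the axle of the loose orange spring clip (55 g), which starts upright on the fin: axle along y, 85 mm above the counter, handles up, jaws down. The clip is 26 mm wide (y). The axes of this point belong to one of its two arms (the one at -x), which turns by about half the opening angle as the clip opens evenly.
- clip_rolls (a point): Point half-way between the finger rolls on the handle tops while on the fin: 42 mm above the axle. Rolls: 9 mm bars along y, 26 mm long, 57 mm over their outsides in x. Pinch them along x to open the jaws: 6 N at first, 10 N fully open at a stop, rolls then 25 mm over their outsides and 6 mm higher above the axle. A 20 to 40 N grip holds them at the stop.
- clip_tip_a (a point): Inner edge of the tip of the jaw at -x, 45 mm below the axle when closed (41 mm when fully open); the fin lies between the tips at the start.
- clip_tip_b (a point): Inner edge of the tip of the jaw at +x, likewise. Fully open, the two tips are about 36 mm apart.
- clip_spring (a joint): Opening angle of the clip: 0 while biting on the fin, -0.08 shut, 0.7 fully open (stop).
- bell: Brass-coloured call bell, 80 mm across, 54 mm high, a bystander; origin at the centre of its underside.
- spool: Sage-green ribbon spool, 62 x 68 x 30 mm, lying flat, a bystander; origin at the centre of its underside.
- giftbox: Brown gift box with ivory bow, 61 x 86 x 63 mm, a bystander; origin at the centre of its underside.
Things that resemble listed ones, but are neither listed nor needed, are in the scene too. What is shaped like the part that bears clip_axle but purple is not meant.

How it is judged:
By the outcome, as a careful person would: the job done as asked, in the order asked, and still so for the second after the job is handed in, while the arm keeps its last pose, push and grip.
It also fails if it takes over 51 s, if anything falls off the work surface, if the arm or the gripper's body presses on something with over 40 N, if the wrist force passes 120 N, or if a joint passes its speed limit or range.

## Working session

There is one attempt and no reset: what is moved stays moved. The work goes in short steps, Python scripts to look and compute and a tool call to move; the robot and the scene stay as the last step left them, time stands still between calls to the robot, and variables do not carry over. Pictures are saved under pics/ and viewed, and the job is handed in when it is done.

Besides the shell and the picture viewer there is one more tool, called after "Request:" as a command line: name --argument value ..., lists and objects as JSON in quotes. drive_tool: Moves the arm, as the interface text tells. Its arguments: {"type":"object","properties":{"series":{"type":"array","items":{"type":"array","items":{"type":"array","items":{"type":"number"}}}},"force":{"type":"number"}},"required":["series"]}

```bash
mkdir -p pics; cat > h.py <<'E'
import numpy as np, cv2
from plant import sensors, cams, r
def ray(cam,px):
    m=cams.camera_model(cam); T=np.array(m["camera_from_world"]); R=T[:3,:3]; t=T[:3,3]
    d=R.T@np.array([(px[0]-m["cx"])/m["fx"],(px[1]-m["cy"])/m["fy"],1]); return -R.T@t,d/np.linalg.norm(d)
def atz(cam,px,z):
    o,d=ray(cam,px); return o+d*(z-o[2])/d[2]
def tri(p1,p2):
    o1,d1=ray("scene",p1);o2,d2=ray("top",p2)
    A=np.stack([d1,-d2],1); s=np.linalg.lstsq(A,o2-o1,rcond=None)[0]
    a=o1+s[0]*d1;b=o2+s[1]*d2; return (a+b)/2,np.linalg.norm(a-b)
def proj(cam,P):
    m=cams.camera_model(cam); T=np.array(m["camera_from_world"]); c=T[:3,:3]@np.array(P)+T[:3,3]
    return np.array([c[0]/c[2]*m["fx"]+m["cx"],c[1]/c[2]*m["fy"]+m["cy"]])
E
python3 - <<'E'
from h import *
s=sensors.get_state(); print(s["clock"],s["tool_pos"],s["eef_rot"],r.grip_depth)
for c in ("scene","top"):
    cv2.imwrite(f"pics/{c}0.png",cams.snapshot(c))
    o,d=ray(c,(320,240)); print(c,o,d)
for n in ["rest","board_centre","board_eye","stand_top","peg_tip","fin","clip_axle","clip_rolls","clip_tip_a","bell","spool","giftbox"]:
    for c in ("scene","top"):
        print(n,c,[(np.round(x["at"],1).tolist(),round(x["confidence"],2)) for x in cams.mark_of(c,n)][:4])
E
```

```text
0.0 [0.18802305 0.59539951 0.23791522] [ 1.52273191e-01  9.88338035e-01 -8.92670421e-04 -7.99502768e-05] -0.0187
scene [ 0.03744518 -0.27529534  0.43488947] [ 0.55723309  0.7478395  -0.36087029]
top [0.409752   0.32982842 0.94843426] [ 0.12410972 -0.03023244 -0.99180783]
rest scene [([324.9, 271.0], 0.68), ([364.2, 337.3], 0.57)]
rest top [([366.6, 259.7], 0.77)]
board_centre scene [([364.5, 309.3], 0.74)]
board_centre top [([369.4, 256.9], 0.7)]
board_eye scene [([364.4, 298.7], 0.64), ([336.2, 248.0], 0.39), ([364.7, 308.4], 0.37)]
board_eye top [([368.5, 256.9], 0.61), ([242.1, 274.7], 0.17)]
stand_top scene [([349.5, 230.4], 0.87)]
stand_top top [([292.0, 203.7], 0.63)]
peg_tip scene [([336.9, 247.4], 0.81)]
peg_tip top [([294.1, 222.2], 0.7)]
fin scene [([278.4, 299.6], 0.87)]
fin top [([247.7, 277.0], 0.85)]
clip_axle scene [([277.0, 255.0], 0.9), ([326.2, 342.4], 0.74), ([279.8, 296.6], 0.72)]
clip_axle top [([243.2, 276.0], 0.95), ([381.9, 306.1], 0.67)]
clip_rolls scene [([273.9, 236.3], 0.92), ([331.5, 314.3], 0.57)]
clip_rolls top [([388.7, 312.5], 0.95), ([238.7, 273.4], 0.59)]
clip_tip_a scene [([328.2, 365.9], 0.91), ([328.3, 362.4], 0.83), ([277.7, 277.3], 0.56)]
clip_tip_a top [([243.5, 280.3], 0.8), ([380.0, 313.3], 0.75), ([241.8, 272.4], 0.54), ([370.4, 257.9], 0.27)]
bell scene [([271.0, 330.7], 0.97)]
bell top [([308.1, 324.9], 0.64), ([372.0, 256.4], 0.39)]
spool scene [([417.8, 313.5], 0.98), ([275.2, 255.8], 0.52)]
spool top [([247.1, 277.9], 0.3)]
giftbox scene [([325.1, 268.1], 0.66), ([364.3, 310.3], 0.23)]
giftbox top [([230.8, 194.5], 0.89), ([243.3, 281.9], 0.68)]
```

View pics/scene0.png

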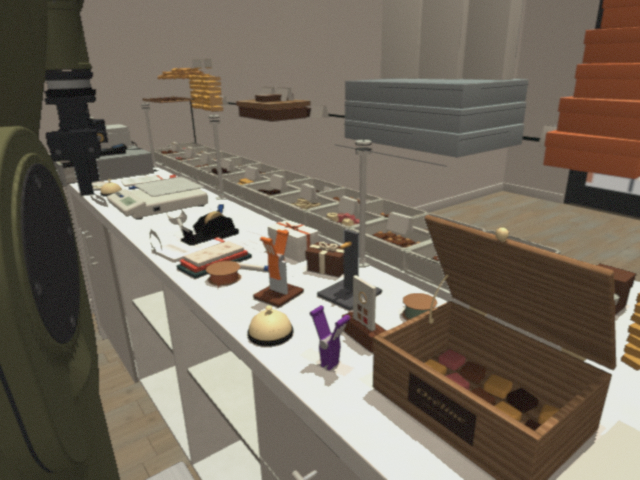

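View pics/top0.png

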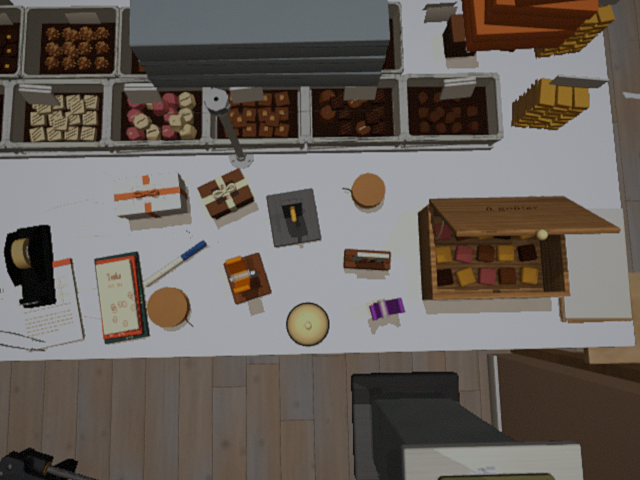

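```bash
python3 - <<'E'
from h import *
for c in("scene","top"):
    im=cv2.imread(f"pics/{c}0.png")
    x0,y0=(230,215) if c=="scene" else (200,170)
    crop=im[y0:y0+150,x0:x0+200]
    cv2.imwrite(f"pics/{c}0z.png",cv2.resize(crop,None,fx=4,fy=4,interpolation=cv2.INTER_CUBIC))
prs={"centre":((364.5,309.3),(369.4,256.9)),"eye":((364.4,298.7),(368.5,256.9)),"stand":((349.5,230.4),(292,203.7)),"peg":((336.9,247.4),(294.1,222.2)),"fin":((278.4,299.6),(247.7,277)),"axle":((277,255),(243.2,276)),"rolls":((273.9,236.3),(238.7,273.4)),"rest":((364.2,337.3),(366.6,259.7)),
"purple axle":((326.2,342.4),(381.9,306.1))}
for k,v in prs.items():
    p,e=tri(*v);print(k,np.round(p*1000,1),round(e*1000,1))
E
```

```text
centre [490.4 215.6  54.1] 1.5
eye [490.1 218.4  72.4] 4.8
stand [572.1 348.9 135.7] 0.7
peg [543.8 348.1 109. ] 4.4
fin [462.1 438.7 -12. ] 1.2
axle [460.  434.   87.9] 2.5
rolls [460.4 437.8 125.5] 1.8
rest [489.9 214.4   1.2] 1.2
purple axle [400.6 196.8  38. ] 6.1
```

View zooms.

View pics/scene0z.png

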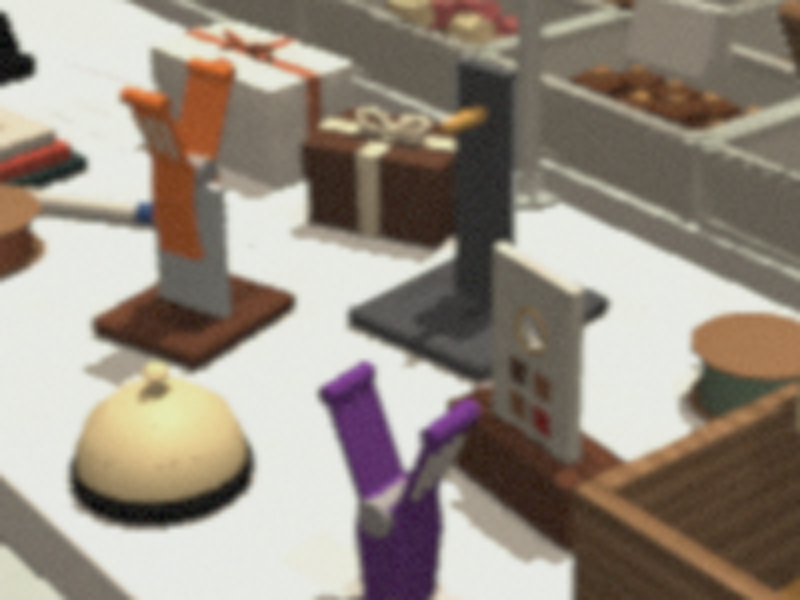

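View pics/top0z.png

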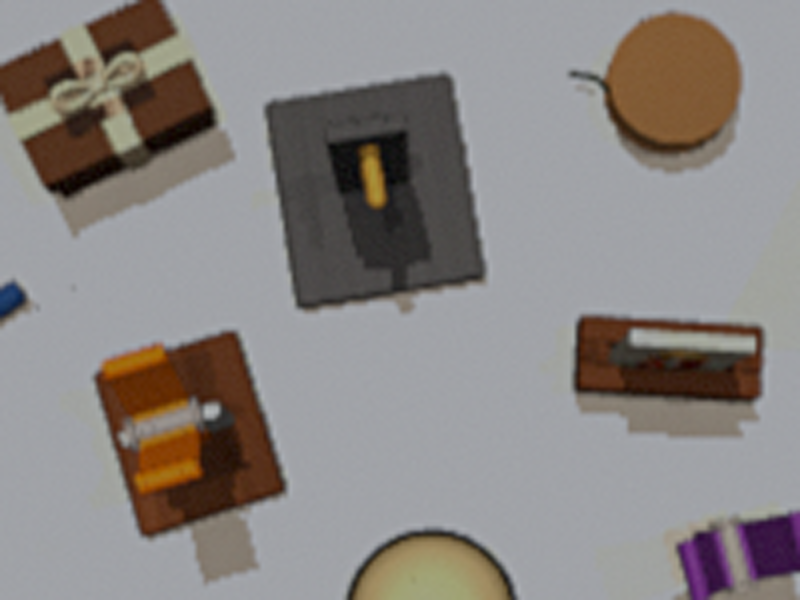

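```bash
python3 - <<'E'
from h import *
def fit(px,z,lx,ly):
    P=np.array([atz("top",(200+(a+.5)/4-.5,170+(b+.5)/4-.5),z)[:2] for a,b in px])*1000
    # order: image TL,TR,BR,BL = (+x,+y),(+x,-y),(-x,-y),(-x,+y)
    M=np.array([[lx,ly],[lx,-ly],[-lx,-ly],[-lx,ly]])/2
    c=P.mean(0);H=M.T@(P-c);a=np.arctan2(H[0,1]-H[1,0],H[0,0]+H[1,1])
    R=np.array([[np.cos(a),-np.sin(a)],[np.sin(a),np.cos(a)]])
    print(np.round(c,1),"yaw",round(a,4),np.round(np.degrees(a),2),"res",np.round(P-c-M@R.T,1).tolist())
fit([(267,103),(448,74),(485,275),(300,307)],.010,100,90)
fit([(97,375),(236,331),(285,490),(146,535)],.010,80,70)
fit([(580,317),(762,327),(760,398),(577,390)],.031,34,84)
E
```

```text
[571.8 350. ] yaw 0.1495 8.57 res [[-0.7, -1.9], [-1.9, 1.7], [1.2, 1.5], [1.4, -1.3]]
[460.1 436.5] yaw 0.2906 16.65 res [[-1.0, -1.8], [-2.0, 1.0], [1.0, 2.1], [2.0, -1.3]]
[487.9 217.5] yaw -0.0706 -4.05 res [[-0.5, -0.6], [-0.8, 0.7], [0.9, 0.6], [0.4, -0.6]]
```

```bash
python3 - <<'E'
from h import *
for n,a,b in [("lid top left",(429,219),(434,199)),("lid/box back left",(440,308),(430,240)),("box front left",(374,348),(421,297))]:
    p,e=tri(a,b);print(n,np.round(p*1000),round(e*1000,1))
for n,px,z in [("pole base",(240,160),0),("bins edge",(300,152),0.05),("box left back",(422,200),.1)]: print(n,np.round(atz("top",px,z)*1000))
p,e=tri((362,145),(215,97));print("pole top",np.round(p*1000),e)
for P in [(.489,.2165,.106)]: print(proj("top",P),proj("scene",P))
for y in (.1905,.2425):print(proj("top",(.489,y,.106)),proj("scene",(.489,y,.106)))
im=cv2.imread("pics/scene0.png")
cv2.imwrite("pics/lid.png",cv2.resize(im[180:440,330:640],None,fx=2.3,fy=2.3))
E
```

```text
lid top left [555. 142. 216.] 9.6
lid/box back left [523. 106.  91.] 26.7
box front left [421. 126.  56.] 9.6
pole base [686. 451.   0.]
bins edge [684. 335.  50.]
box left back [581. 129. 100.]
pole top [697. 452. 269.] 0.004100717921134617
[372.99059905 254.50716999] [363.53289216 280.97485147]
[388.568384   254.18015776] [374.77868535 286.6941606 ]
[357.40016381 254.83444778] [352.8631796  275.54852152]
```

View pics/lid.png

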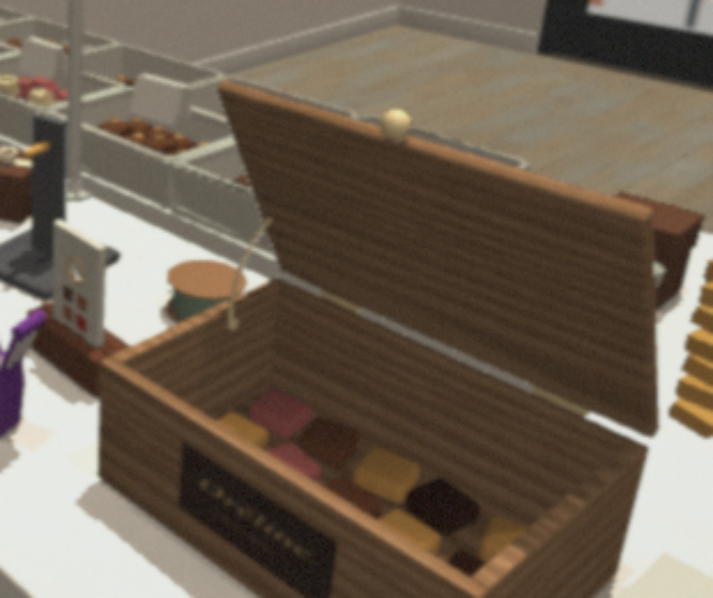

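```bash
python3 - <<'E'
from h import *
for n,a,b in [("lid top left",(427,219),(436,243)),("knob",(502,233),(541,234)),("hinge left",(452,303),(430,199)),("front left",(374,337),(421,298)),("lid right top",(612,272),(617,232))]:
    p,e=tri(a,b);print(n,np.round(p*1000),round(e*1000,1))
im=cv2.imread("pics/top0.png")
cv2.imwrite("pics/topr.png",cv2.resize(im[170:330,330:530],None,fx=4,fy=3.7,interpolation=cv2.INTER_CUBIC))
E
```

```text
lid top left [504. 129. 226.] 32.1
knob [500.  -2. 247.] 2.1
hinge left [585. 112.  78.] 5.8
front left [421. 128.  73.] 13.2
lid right top [ 503. -118.  237.] 6.6
```

View pics/topr.png

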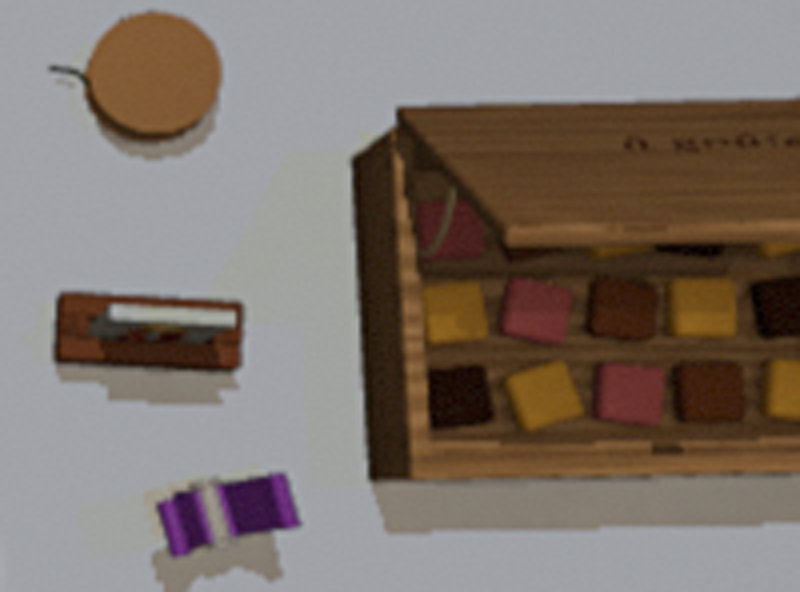

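```bash
python3 - <<'E'
from h import *
for n,a,b in [("lid top left",(427,219),(457,233)),("hinge left",(452,303),(430,199)),("front left",(374,337),(432,298)),("floor edge left back",(0,0),(420,213))]:
    p,e=tri(a,b);print(n,np.round(p*1000),round(e*1000,1))
E
```

```text
lid top left [506. 112. 233.] 1.6
hinge left [585. 112.  78.] 5.8
front left [416. 115.  82.] 1.9
floor edge left back [284. 265. 532.] 394.2
```

Request:
drive_tool --series '[[[30,-38,0,0.0235,88],[30,-38,0,0.0235,88],[30,-38,0,0.0235,88],[30,-38,0,0.0235,88],[30,-38,0,0.0235,88],[30,-38,0,0.0235,88],[30,-38,0,0.0235,88],[30,-38,0,0.0235,88],[30,-38,0,0.0235,88],[30,-38,0,0.0235,88]]]' --force 20

```text
clock: 2.3
tool_pos: [0.4893, 0.2144, 0.239]
eef_rot: [0.035, 0.999, 0.0, 0.0]
contact_force: [0.9, 0.7, 0.9]
opening: 0.998
```

Request:
drive_tool --series '[[[0,2,-30,0,88],[0,0,-40,0,88],[0,0,-40,0,88],[0,0,-30,0,88],[0,0,-20,0,88],[0,0,-16,0,88],[0,0,0,0,60]]]'

```text
clock: 3.0
tool_pos: [0.4871, 0.2176, 0.061]
eef_rot: [0.035, 0.999, -0.001, -0.001]
contact_force: [0.0, -0.7, 0.1]
opening: 0.931
```

```bash
python3 - <<'E'
from h import *
a=cams.snapshot("scene");b=cams.snapshot("top")
z=lambda im,x,y:cv2.resize(im[y:y+130,x:x+130],(400,400),interpolation=cv2.INTER_CUBIC)
cv2.imwrite("pics/g1.png",np.hstack([z(a,300,210),z(b,310,190)]))
print(sensors.get_state()["tool_pos"],sensors.get_state()["opening"])
E
```

```text
[0.48834446 0.21819202 0.06295787] 0.844282665595865
```

View pics/g1.png

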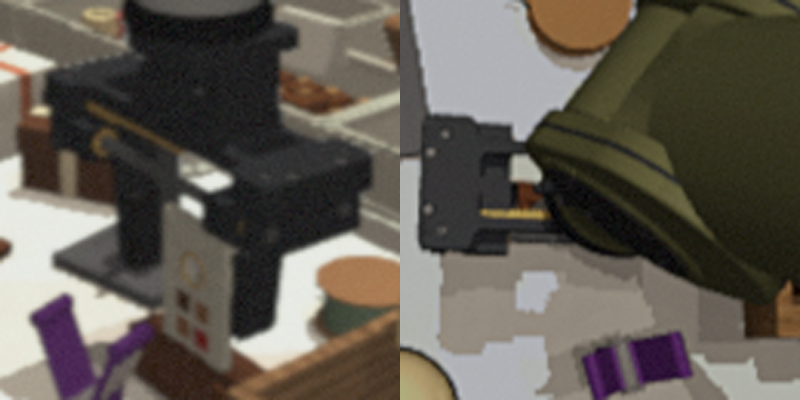

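Request:
drive_tool --series '[[[0,-1,0,0,45],[0,0,0,0,45],[0,0,0,0,45],[0,0,0,0,45],[0,0,0,0,45],[0,0,0,0,45]]]' --force 25

```text
clock: 3.7
tool_pos: [0.4887, 0.217, 0.0635]
eef_rot: [0.036, 0.999, 0.0, 0.001]
contact_force: [-0.8, -2.3, 6.6]
opening: 0.585
```

Request:
drive_tool --series '[[[0,0,10,0,45],[0,0,20,0,45],[0,0,20,0,45],[0,10,0,0.02,45],[5,25,0,0.05,45],[10,30,0,0.05,45],[10,30,0,0.05,45],[10,20,-9,0.05,45],[3,11,-9,0,45],[0,0,0,0,45]]]'

```text
clock: 4.7
tool_pos: [0.5246, 0.3443, 0.0927]
eef_rot: [-0.075, 0.997, -0.0, -0.001]
contact_force: [-0.7, 0.2, -0.8]
opening: 0.585
```

Request:
drive_tool --series '[[[0,0,0,0,45]]]'

```text
clock: 4.8
tool_pos: [0.5251, 0.3416, 0.0938]
eef_rot: [-0.074, 0.997, -0.001, -0.001]
contact_force: [0.2, -0.4, -1.4]
opening: 0.584
```

```bash
python3 - <<'E'
from h import *
a=cams.snapshot("scene");b=cams.snapshot("top")
z=lambda im,x,y:cv2.resize(im[y:y+100,x:x+100],(400,400),interpolation=cv2.INTER_CUBIC)
cv2.imwrite("pics/g2.png",np.hstack([z(a,290,200),z(b,250,170)]))
s=sensors.get_state();print(s["clock"],s["tool_pos"],s["eef_rot"],s["opening"],s["contact_force"])
for n in ["board_eye","peg_tip","stand_top","board_centre"]:
  for c in ("scene","top"): print(n,c,[(np.round(x["at"],1).tolist(),round(x["confidence"],2)) for x in cams.mark_of(c,n)][:3])
E
```

```text
4.9 [0.52589664 0.34130578 0.09467712] [-7.38408178e-02  9.97269561e-01 -9.06836313e-04 -3.64999860e-04] 0.5854741815228943 [ 0.88645766 -1.22048276 -0.82667892]
board_eye scene [([332.1, 254.8], 0.79), ([273.5, 330.1], 0.63), ([415.7, 314.0], 0.39)]
board_eye top []
peg_tip scene [([336.7, 247.7], 0.82)]
peg_tip top []
stand_top scene [([349.0, 232.0], 0.63), ([275.7, 258.2], 0.53)]
stand_top top []
board_centre scene [([333.1, 261.3], 0.62), ([364.7, 338.6], 0.44)]
board_centre top []
```

View pics/g2.png

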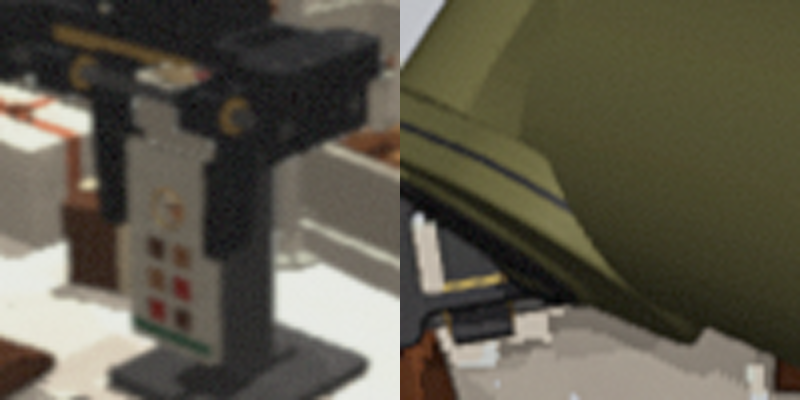

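```bash
python3 - <<'E'
from h import *
R=np.array([[np.cos(.1495),-np.sin(.1495)],[np.sin(.1495),np.cos(.1495)]])
S=np.array([.5719,.3493])
def W(x,y,z): return [*(S+R@[x,y]),z]
im=cv2.imread("pics/scene0.png").copy(); im1=cv2.imread("pics/top0.png").copy()
pts=[W(0,-.017,.134),W(0,.017,.134),W(.008,-.017,.134),W(.008,.017,.134),W(-.026,0,.110),W(0,0,.110),W(0,-.017,.01),W(0,.017,.01)]
k=6
outs=[]
for c,i,x0,y0 in(("scene",im,310,210),("top",im1,260,160)):
    o=cv2.resize(i[y0:y0+90,x0:x0+65],None,fx=k,fy=k,interpolation=cv2.INTER_CUBIC)
    for P in pts:
        p=(proj(c,P)-[x0,y0]+.5)*k; cv2.circle(o,tuple(np.int32(p)),3,(0,0,255),-1)
    outs.append(o)
cv2.imwrite("pics/chk.png",np.hstack(outs))
s=sensors.get_state();t=np.array(s["tool_pos"])
print("peg",proj("scene",pts[4]),"eye pred",proj("scene",t+[0,0,.0145]))
E
```

```text
peg [339.93045577 246.87401012] eye pred [332.44609306 250.16044381]
```

View pics/chk.png

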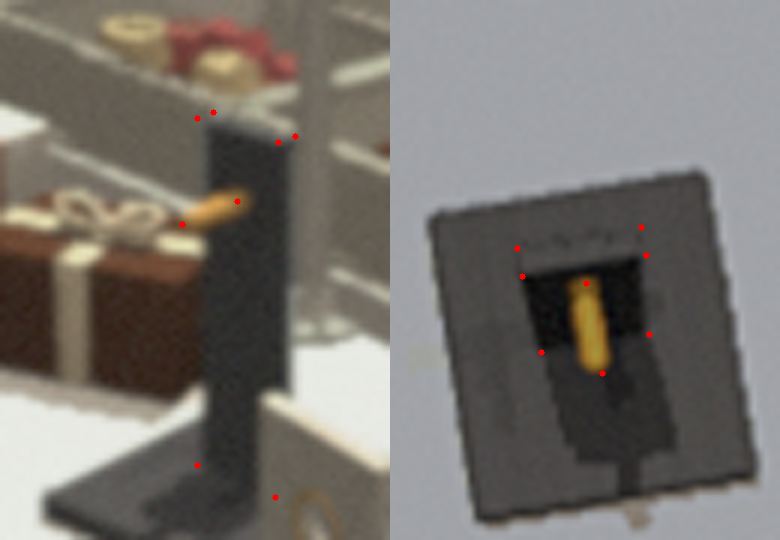

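```bash
python3 - <<'E'
from h import *
print("init eye pred",proj("scene",(.4885-.003,.2165,.078)), "init corners", [proj("scene",(.4885-.003,y,.106)) for y in(.1905,.2425)])
a=cams.snapshot("scene");cv2.imwrite("pics/s3.png",a)
t=np.array(sensors.get_state()["tool_pos"]);print(t)
th=.148;ux=np.array([np.cos(th),np.sin(th),0]);uy=np.array([-np.sin(th),np.cos(th),0])
k=8;o=[]
i0=cv2.imread("pics/scene0.png")
for im,c,ux,uy,x0,y0 in((i0,np.array([.4885,.2165,.056]),np.array([.9975,-.07,0]),np.array([.07,.9975,0]),340,265),(a,t+[0,0,-.0075],ux,uy,308,220)):
    z=cv2.resize(im[y0:y0+75,x0:x0+48],None,fx=k,fy=k,interpolation=cv2.INTER_CUBIC)
    f=c-.003*ux
    for dy,dz in((-.026,.05),(.026,.05),(-.026,-.05),(.026,-.05),(0,.022)):
        p=(proj("scene",f+uy*dy+[0,0,dz])-[x0,y0]+.5)*k;cv2.circle(z,tuple(np.int32(p)),3,(0,0,255),-1)
    o.append(z)
cv2.imwrite("pics/chk2.png",np.hstack(o))
E
```

```text
init eye pred [361.66501844 297.14700687] init corners [array([373.13144159, 287.34449194]), array([351.24442174, 276.13691622])]
[0.5261811  0.34292568 0.09487039]
```

View pics/chk2.png

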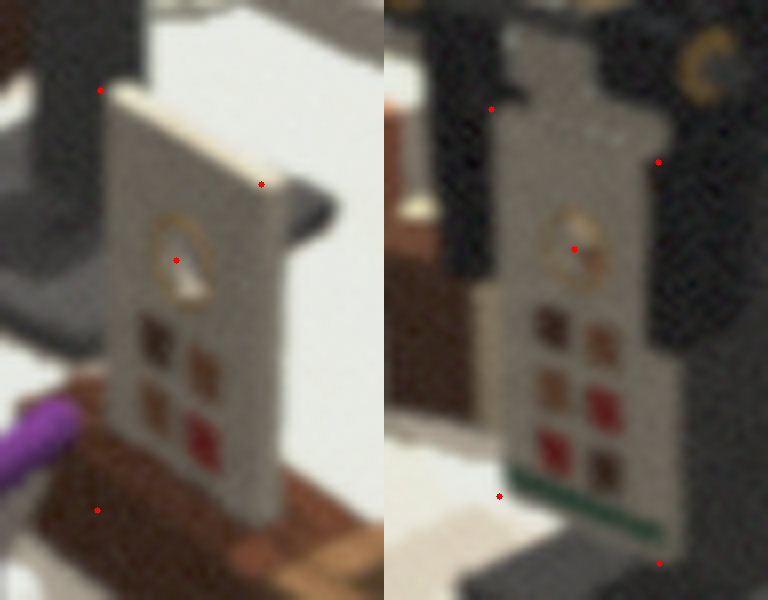

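Request:
drive_tool --series '[[[6,0.9,0,0,45],[6,0.9,0,0,45],[6,0.9,0,0,45],[6,0.9,0,0,45],[0,0,0,0,45],[0,0,0,0,45]]]'

```text
clock: 5.95
tool_pos: [0.5502, 0.3466, 0.0946]
eef_rot: [-0.074, 0.997, 0.0, -0.0]
contact_force: [-0.2, -0.8, -0.8]
opening: 0.586
```

```bash
cat > v.py <<'E'
from h import *
import sys
n=sys.argv[1];x0,y0,w,h,k=map(int,sys.argv[2:7])
c=sys.argv[7] if len(sys.argv)>7 else "scene"
a=cams.snapshot(c);cv2.imwrite(f"pics/{n}_full.png",a)
cv2.imwrite(f"pics/{n}.png",cv2.resize(a[y0:y0+h,x0:x0+w],None,fx=k,fy=k,interpolation=cv2.INTER_CUBIC))
s=sensors.get_state();print(s["clock"],np.round(np.array(s["tool_pos"])*1000,1),np.round(s["eef_rot"],4),round(s["opening"]*88.1,1),np.round(s["contact_force"],1))
t=np.array(s["tool_pos"])[:2]-[.5719,.3493];th=.1495
print("along",1000*(t@[np.cos(th),np.sin(th)]),"lat",1000*(t@[-np.sin(th),np.cos(th)]))
E
python3 v.py g3 300 210 80 75 8
```

```text
6.0 [549.9 346.6  94.6] [-7.460e-02  9.972e-01 -0.000e+00 -3.000e-04] 51.6 [-0.4  0.8 -0.2]
along -22.162206643684687 lat 0.6132962328587442
```

View pics/g3.png

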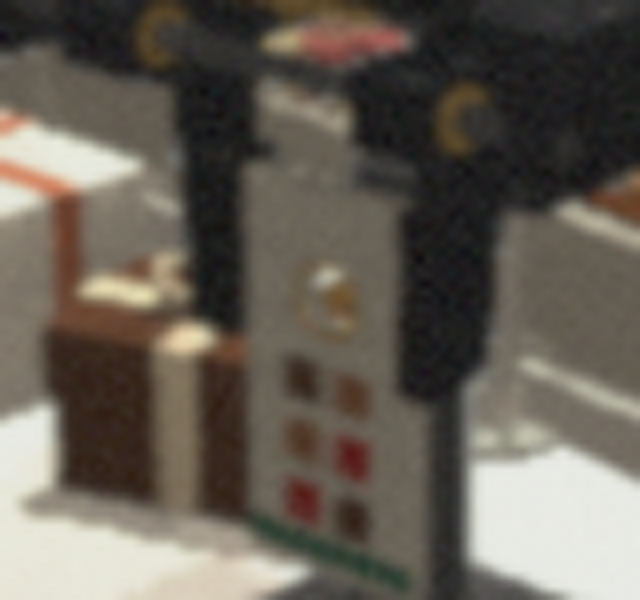

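Request:
drive_tool --series '[[[4,0.2,0,0,45],[4,0.4,0,0,45],[4,0.6,0,0,45],[0,0,0,0,45]]]'

```text
clock: 6.4
tool_pos: [0.563, 0.3478, 0.0948]
eef_rot: [-0.074, 0.997, 0.0, 0.0]
contact_force: [-0.0, -0.0, -1.3]
opening: 0.582
```

```bash
python3 v.py g4 300 210 80 75 8
```

```text
6.45 [562.5 347.8  94.7] [-7.430e-02  9.972e-01  1.000e-04  1.000e-04] 51.6 [-0.   0.7 -0.9]
along -9.47872622900473 lat -0.12671393164490197
```

View pics/g4.png

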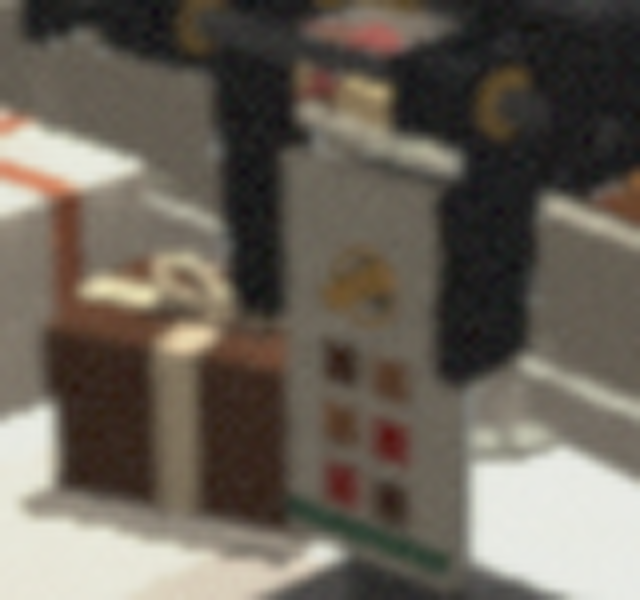

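Request:
drive_tool --series '[[[2,0.3,0,0,45],[2,0.3,0,0,45],[2,0.3,0,0,45],[1,0.1,0,0,45],[0,0,0,0,45],[0,0,0,0,45]]]'

```text
clock: 7.05
tool_pos: [0.569, 0.3488, 0.0947]
eef_rot: [-0.075, 0.997, -0.0, -0.0]
contact_force: [-0.5, -0.2, -0.5]
opening: 0.581
```

```bash
python3 v.py g5 300 210 80 75 8
```

```text
7.1 [569.  348.8  94.7] [-7.460e-02  9.972e-01  0.000e+00 -1.000e-04] 51.8 [ 0.  -0.7 -1.2]
along -2.9211910867840114 lat -0.040075834758874815
```

View pics/g5.png

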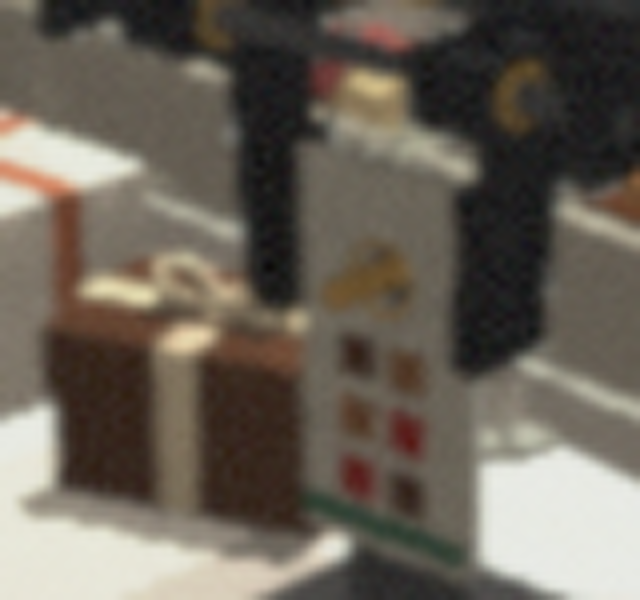

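Request:
drive_tool --series '[[[1,0.15,0,0,45],[1,0.15,0,0,45],[1,0.15,0,0,45],[0,0,0,0,45],[0,0,0,0,45]]]'

```text
clock: 7.6
tool_pos: [0.5691, 0.3489, 0.0943]
eef_rot: [-0.075, 0.997, -0.001, -0.003]
contact_force: [-7.2, -1.8, 2.9]
opening: 0.585
```

Request:
drive_tool --series '[[[-2,-0.3,0,0,45],[0,0,-1.5,0,45],[0,0,-1.5,0,45],[0,0,-1,0,45],[0,0,0,0,45],[0,0,0,0,45]]]'

```text
clock: 8.2
tool_pos: [0.5691, 0.3491, 0.0912]
eef_rot: [-0.075, 0.997, -0.0, -0.001]
contact_force: [-5.1, -1.0, 5.6]
opening: 0.584
```

Request:
drive_tool --series '[[[0,0,0,0,60],[0,0,0,0,66],[0,0,0,0,72],[0,0,0,0,78],[0,0,0,0,84],[0,0,0,0,88],[0,0,0,0,88]]]'

```text
clock: 8.9
tool_pos: [0.5702, 0.349, 0.0907]
eef_rot: [-0.075, 0.997, 0.0, 0.0]
contact_force: [0.6, -0.3, 0.3]
opening: 0.999
```

```bash
python3 v.py g6 300 210 80 75 8
```

```text
8.95 [570.2 349.   90.7] [-7.450e-02  9.972e-01  1.000e-04  0.000e+00] 88.2 [ 0.4 -0.8 -0.2]
along -1.749715133291695 lat -0.03589075594216732
```

View pics/g6.png

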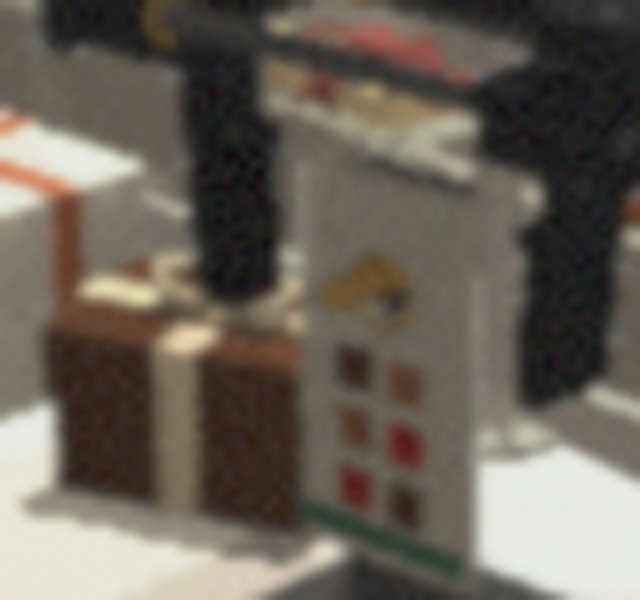

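Request:
drive_tool --series '[[[0,0,10,0,88],[0,0,25,0,88],[0,0,40,0,88],[0,0,45,0,88],[0,0,30,0,88]]]'

```text
clock: 9.45
tool_pos: [0.5709, 0.3498, 0.245]
eef_rot: [-0.075, 0.997, 0.001, 0.002]
contact_force: [-0.3, -0.3, 0.8]
opening: 0.995
```

```bash
python3 v.py g7 240 200 160 120 5; python3 -c "
from h import *
print(np.round(sensors.get_state()['q'],2))"
```

```text
9.5 [572.8 351.5 249.8] [-0.0743  0.9972  0.0035  0.0052] 87.9 [0.9 1.  2.8]
along 1.225190075805241 lat 2.0313140683290096
[-0.43  0.75 -0.37  1.4   0.3   1.03  0.86]
```

View pics/g7.png

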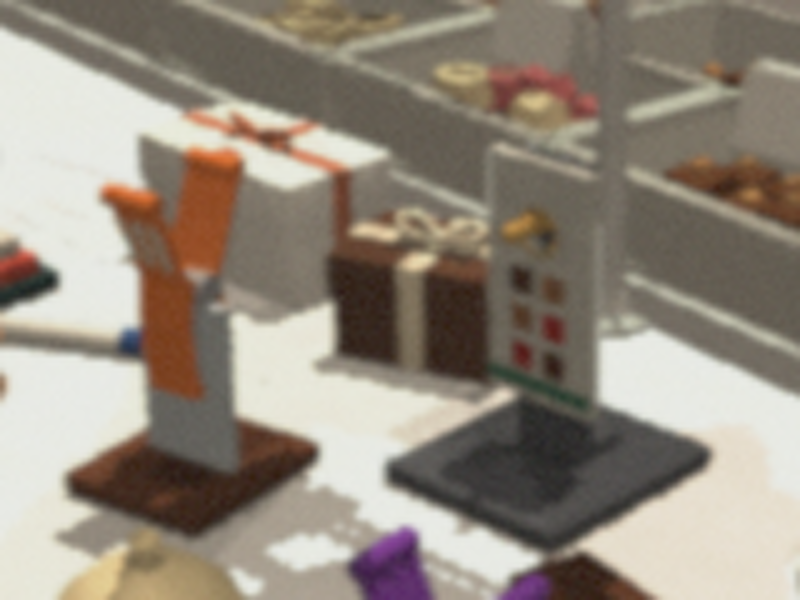

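```bash
python3 - <<'E'
from h import *
a=atz("top",(233.4,259.9),.130);b=atz("top",(241.6,288.9),.130)
print(a,b,(a+b)/2,np.arctan2((a-b)[1],(a-b)[0]),np.linalg.norm(a-b))
R=lambda t:np.array([[np.cos(t),-np.sin(t)],[np.sin(t),np.cos(t)]])
i0=cv2.imread("pics/scene0.png");i1=cv2.imread("pics/top0.png");o=[]
F=np.array([.4603,.4365]);t=.29
for c,i,x0,y0 in(("scene",i0,250,215),("top",i1,215,240)):
    z=cv2.resize(i[y0:y0+95,x0:x0+60],None,fx=6,fy=6,interpolation=cv2.INTER_CUBIC)
    for x,y,h in[(.003,.022,.079),(.003,-.022,.079),(-.003,.022,.079),(-.003,-.022,.079),(.04,.035,.01),(.04,-.035,.01),(-.04,-.035,.01),(-.04,.035,.01),(.024,.013,.127),(.024,-.013,.127),(-.024,.013,.127),(-.024,-.013,.127)]:
        p=(proj(c,[*(F+R(t)@[x,y]),h])-[x0,y0]+.5)*6;cv2.circle(z,tuple(np.int32(p)),3,(0,0,255) if h!=.127 else (255,0,0),-1)
    o.append(z)
cv2.imwrite("pics/chk3.png",np.hstack(o))
E
```

```text
[0.48276194 0.44516965 0.13      ] [0.43598407 0.43216354 0.13      ] [0.45937301 0.4386666  0.13      ] 0.2711902448465771 0.04855231649609861
```

View pics/chk3.png

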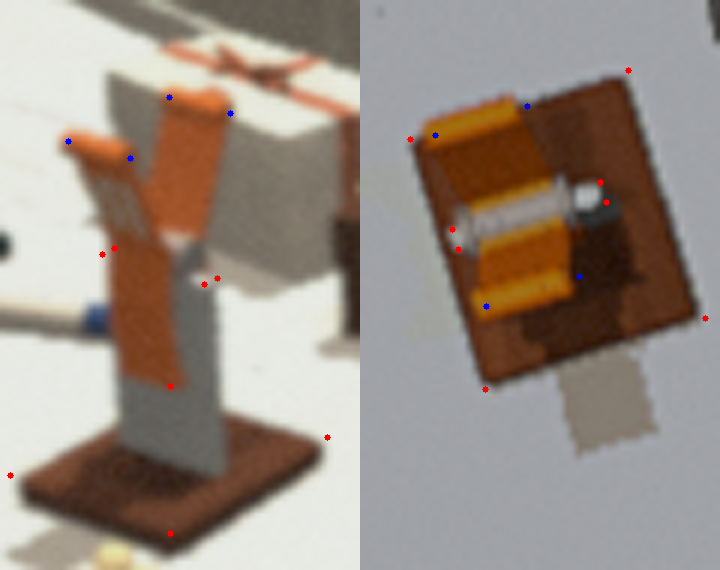

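Request:
drive_tool --series '[[[-11,8.9,0,-0.1435,88],[-11,8.9,0,-0.1435,88],[-11,8.9,0,-0.1435,88],[-11,8.9,0,-0.1435,88],[-11,8.9,0,-0.1435,88],[-11,8.9,0,-0.1435,88],[-11,8.9,0,-0.1435,88],[-11,8.9,0,-0.1435,88],[-11,8.9,0,-0.1435,88],[-11,8.9,0,-0.1435,88]]]'

```text
clock: 10.5
tool_pos: [0.4594, 0.4385, 0.2413]
eef_rot: [0.602, 0.799, 0.0, -0.0]
contact_force: [-0.2, -0.1, 0.8]
opening: 0.998
```

Request:
drive_tool --series '[[[0,0,0,0,88],[0,0,0,0,88]]]'

```text
clock: 10.7
tool_pos: [0.4603, 0.4379, 0.2411]
eef_rot: [0.598, 0.802, 0.0, 0.0]
contact_force: [0.6, 0.4, -0.1]
opening: 1.001
```

```bash
python3 v.py g8 180 120 200 150 4
```

```text
10.75 [460.9 437.3 241. ] [5.986e-01 8.011e-01 1.000e-04 4.000e-04] 87.7 [-0.  -0.4  0.6]
along -96.67573543681193 lat 103.56397927781764
```

View pics/g8.png

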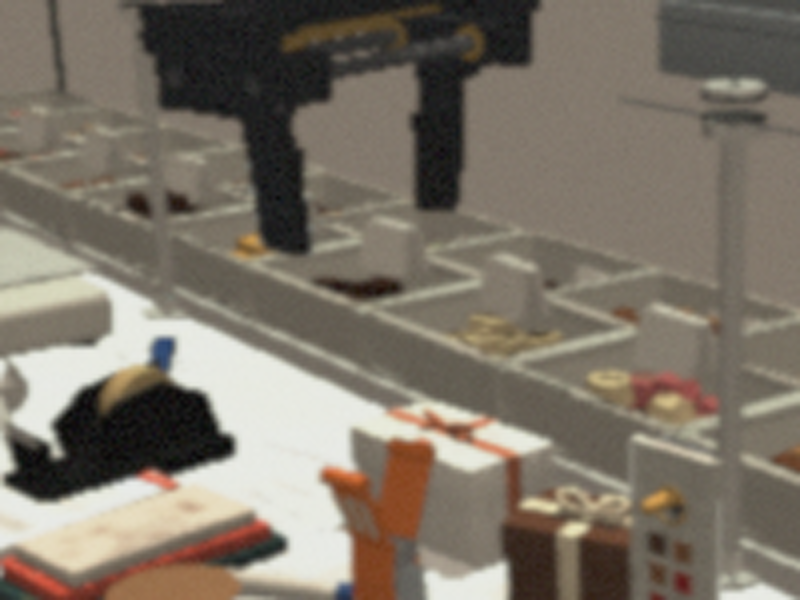

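Request:
drive_tool --series '[[[-1,0.9,-30,0,88],[0,0,-40,0,88],[0,0,-30,0,88],[0,0,-20,0,88],[0,0,-12,0,88],[0,0,0,0,88],[0,0,0,0,88]]]'

```text
clock: 11.45
tool_pos: [0.4601, 0.4389, 0.1095]
eef_rot: [0.6, 0.8, 0.001, 0.0]
contact_force: [0.3, -0.5, 0.2]
opening: 0.993
```

```bash
python3 v.py g9 230 180 100 100 6;python3 v.py g9t 190 210 120 100 6 top
```

```text
11.5 [460.2 439.3 110. ] [5.995e-01 8.003e-01 1.200e-03 2.000e-04] 87.9 [ 0.6 -0.1 -0.4]
along -97.06754392458252 lat 105.602102748423
11.55 [460.1 439.5 110.2] [5.995e-01 8.004e-01 1.400e-03 2.000e-04] 87.8 [-0.2  0.1 -0.1]
along -97.10252073751087 lat 105.7992068257555
```

View pics/g9.png

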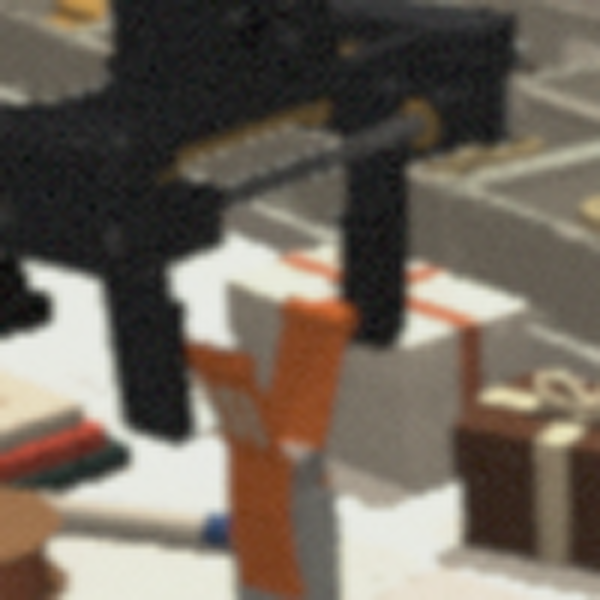

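View pics/g9t.png

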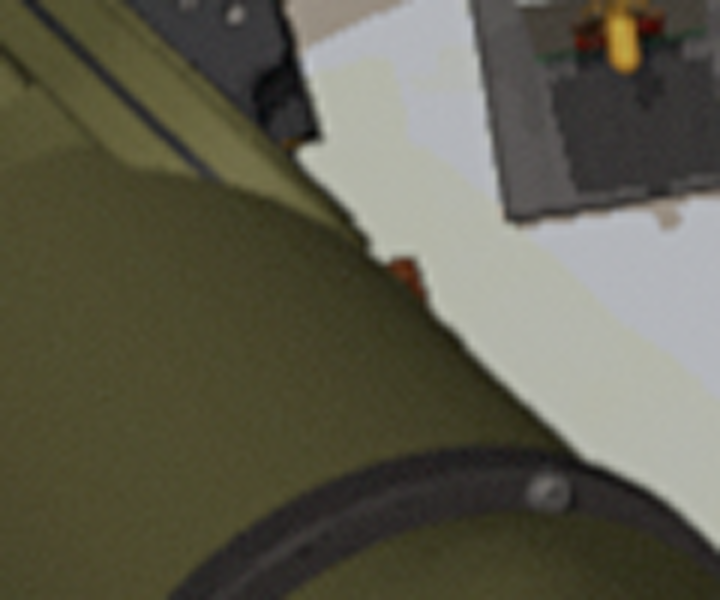

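Request:
drive_tool --series '[[[0,-1,0,0,80],[0,0,0,0,72],[0,0,0,0,64],[0,0,0,0,58],[0,0,0,0,58],[0,0,0,0,58]]]' --force 32

```text
clock: 12.15
tool_pos: [0.4591, 0.4379, 0.1087]
eef_rot: [0.599, 0.8, 0.0, 0.0]
contact_force: [0.2, -0.6, -0.7]
opening: 0.661
```

Request:
drive_tool --series '[[[0,0,0,0,56],[0,0,0,0,54],[0,0,0,0,54],[0,0,0,0,54]]]'

```text
clock: 12.55
tool_pos: [0.4593, 0.4381, 0.1093]
eef_rot: [0.599, 0.8, 0.0, 0.0]
contact_force: [-1.3, -1.3, 5.0]
opening: 0.616
```

```bash
python3 v.py g10 230 180 100 100 6
```

```text
12.6 [459.3 438.1 109.3] [5.995e-01 8.004e-01 4.000e-04 0.000e+00] 54.5 [-0.5  0.4  5.3]
along -98.12743817481852 lat 104.59782882808439
```

View pics/g10.png

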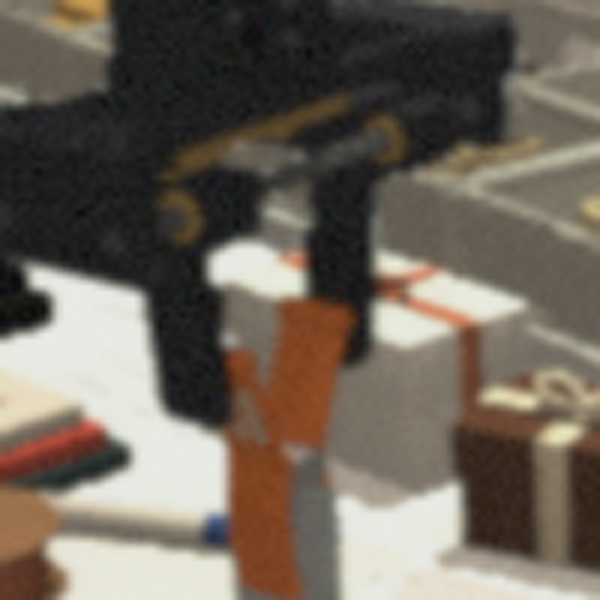

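Request:
drive_tool --series '[[[0,0,1,0,51],[0,0,1,0,47],[0,0,1,0,43],[0,0,1,0,39],[0,0,1,0,35],[0,0,1,0,31],[0,0,0,0,27],[0,0,0,0,22],[0,0,0,0,22],[0,0,0,0,22]]]'

```text
clock: 13.6
tool_pos: [0.4586, 0.4378, 0.1151]
eef_rot: [0.599, 0.8, -0.0, -0.0]
contact_force: [-0.8, -0.9, 6.1]
opening: 0.264
```

```bash
python3 v.py g11 230 180 100 100 6
```

```text
13.65 [458.6 437.8 115.1] [ 5.995e-01  8.004e-01 -4.000e-04 -2.000e-04] 22.9 [-1.1 -0.4  6. ]
along -98.8622706908135 lat 104.38068662272036
```

View pics/g11.png

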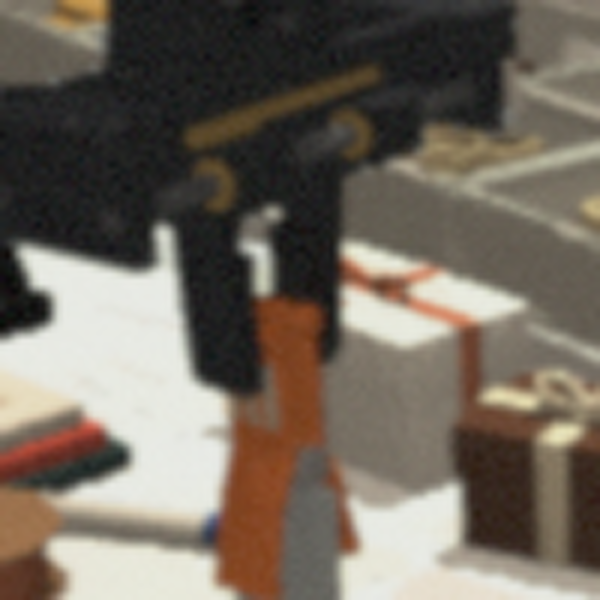

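Request:
drive_tool --series '[[[0,0,3,0,22],[0,0,3,0,22],[0,0,0,0,22],[0,0,0,0,22]]]'

```text
clock: 14.05
tool_pos: [0.459, 0.4377, 0.1205]
eef_rot: [0.6, 0.8, -0.0, -0.0]
contact_force: [0.2, -0.9, 0.1]
opening: 0.26
```

```bash
python3 v.py g12 230 180 100 100 6
```

```text
14.1 [459.  437.7 120.5] [ 5.995e-01  8.004e-01 -3.000e-04 -0.000e+00] 22.8 [-0.4 -0.3 -1. ]
along -98.51376190246216 lat 104.26082931540041
```

View pics/g12.png

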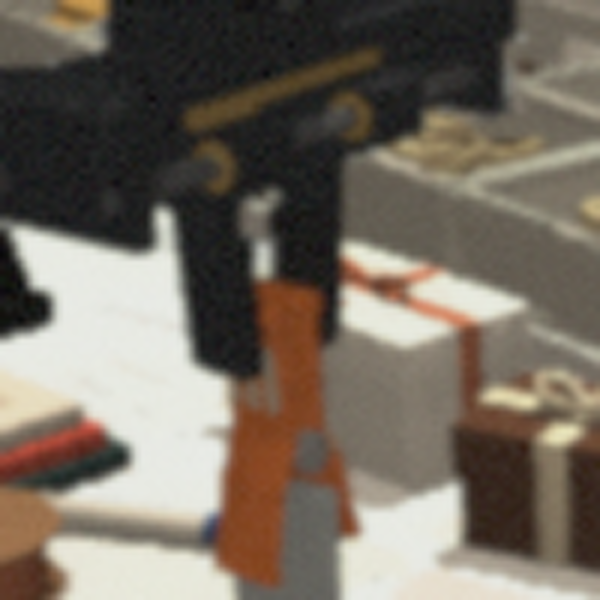

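Request:
drive_tool --series '[[[0,0,10,0,22],[0,0,20,0,22],[0,0,30,0,22],[0,0,30,0,22],[0,0,20,0,22],[0,0,10,0,22],[0,0,0,0,22],[0,0,0,0,22]]]'

```text
clock: 14.9
tool_pos: [0.4587, 0.4375, 0.24]
eef_rot: [0.599, 0.8, -0.001, -0.0]
contact_force: [-0.0, -0.6, -1.2]
opening: 0.262
```

```bash
python3 v.py g13 220 150 100 100 6;  python3 - <<'E'
from h import *
for n in ["clip_axle","clip_rolls","clip_tip_a","clip_tip_b"]:
    print(n,[(np.round(x["at"],1).tolist(),round(x["confidence"],2)) for x in cams.mark_of("scene",n)][:4])
E
```

```text
14.95 [458.5 437.3 239.5] [ 5.994e-01  8.004e-01 -1.200e-03 -1.000e-04] 22.6 [ 0.2 -0.3 -0.1]
along -99.06125866457691 lat 103.9117464759447
clip_axle [([329.7, 339.1], 0.86), ([271.7, 194.2], 0.83)]
clip_rolls [([330.4, 316.7], 0.96), ([275.3, 173.3], 0.81), ([273.2, 331.8], 0.6)]
clip_tip_a [([326.3, 362.3], 0.69), ([276.3, 213.3], 0.67), ([331.1, 366.1], 0.64), ([268.2, 218.6], 0.6)]
clip_tip_b [([326.3, 362.3], 0.69), ([276.3, 213.3], 0.67), ([331.1, 366.1], 0.64), ([268.2, 218.6], 0.6)]
```

View pics/g13.png

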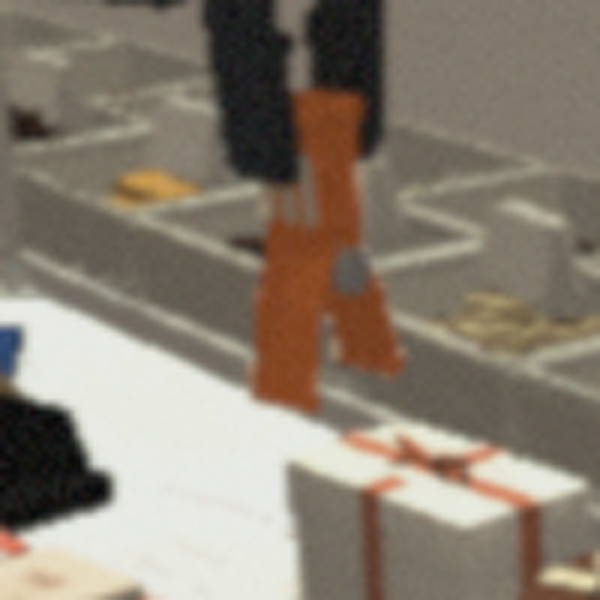

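```bash
python3 - <<'E'
from h import *
th=.287;u=np.array([np.cos(th),np.sin(th)]);v=np.array([-u[1],u[0]]);t=np.array([.4585,.4373])
def zfor(px,xy):
    zs=np.linspace(.1,.3,2001);r_=[proj("scene",[*xy,z]) for z in zs];i=np.argmin([abs(a[1]-px[1]) for a in r_]);return zs[i],r_[i]
k=lambda a,b:(220+(a+.5)/6-.5,150+(b+.5)/6-.5)
print("axle end",k(352,272),zfor(k(352,272),t-v*.015))
for e,(a,b) in((.013,(255,400)),(-.013,(318,410))): print("tip a",k(a,b),zfor(k(a,b),t-u*.020+v*e))
for e,(a,b) in((.013,(340,360)),(-.013,(400,373))): print("tip b",k(a,b),zfor(k(a,b),t+u*.020+v*e))
E
```

```text
axle end (278.25, 194.91666666666666) (np.float64(0.2097), array([277.18270957, 194.89654167]))Traceback (most recent call last):
  File "<stdin>", line 7, in <module>
  File "<stdin>", line 4, in zfor
  File "h.py", line 13, in proj
    m=cams.camera_model(cam); T=np.array(m["camera_from_world"]); c=T[:3,:3]@np.array(P)+T[:3,3]
ValueError: time passes only in moves, steps and waits
```

```bash
sed -i 's/^def ray/_c={}\ndef cm(c):\n    if c not in _c: _c[c]=cams.camera_model(c)\n    return _c[c]\ndef ray/; s/m=cams.camera_model(cam)/m=cm(cam)/' h.py; python3 - <<'E'
from h import *
th=.287;u=np.array([np.cos(th),np.sin(th)]);v=np.array([-u[1],u[0]]);t=np.array([.4585,.4373])
def zfor(px,xy):
    zs=np.linspace(.1,.3,2001);r_=[proj("scene",[*xy,z]) for z in zs];i=np.argmin([abs(a[1]-px[1]) for a in r_]);return zs[i],r_[i]
k=lambda a,b:(220+(a+.5)/6-.5,150+(b+.5)/6-.5)
print("axle end",k(352,272),zfor(k(352,272),t-v*.015))
for e,(a,b) in((.013,(255,400)),(-.013,(318,410))): print("tip a",k(a,b),zfor(k(a,b),t-u*.020+v*e))
for e,(a,b) in((.013,(340,360)),(-.013,(400,373))): print("tip b",k(a,b),zfor(k(a,b),t+u*.020+v*e))
E
```

```text
axle end (278.25, 194.91666666666666) (np.float64(0.2097), array([277.18270957, 194.89654167]))
tip a (262.0833333333333, 216.25) (np.float64(0.1694), array([259.85007341, 216.2390658 ]))
tip a (272.5833333333333, 217.91666666666669) (np.float64(0.1708), array([270.24172511, 217.94119322]))
tip b (276.25, 209.58333333333334) (np.float64(0.17170000000000002), array([274.17691661, 209.60003144]))
tip b (286.25, 211.75) (np.float64(0.1719), array([284.50320516, 211.73909454]))
```

Request:
drive_tool --series '[[[10,-7,0,-0.017,22],[16,-12,0,-0.02,22],[18,-14,0,-0.02,22],[20,-15,0,-0.02,22],[20,-16,0,-0.02,22],[16,-13,0,-0.02,22],[10,-8,0,-0.02,22],[4,-3,0,0,22],[0,0,0,0,22],[0,0,0,0,22]]]'

```text
clock: 16.15
tool_pos: [0.5721, 0.3512, 0.2406]
eef_rot: [0.652, 0.758, 0.0, -0.001]
contact_force: [-0.9, 0.5, -0.6]
opening: 0.26
```

Request:
drive_tool --series '[[[0,0,0,0,22],[0,0,0,0,22]]]'

```text
clock: 16.35
tool_pos: [0.5723, 0.3509, 0.2408]
eef_rot: [0.652, 0.758, 0.0, -0.0]
contact_force: [0.2, 0.0, -0.6]
opening: 0.264
```

```bash
python3 v.py g14 300 150 100 120 5
```

```text
16.4 [572.5 350.7 240.8] [ 6.524e-01  7.579e-01  1.000e-04 -2.000e-04] 23.0 [-0.1 -0.   0.2]
along 0.7883125139223656 lat 1.2694987914455353
```

View pics/g14.png

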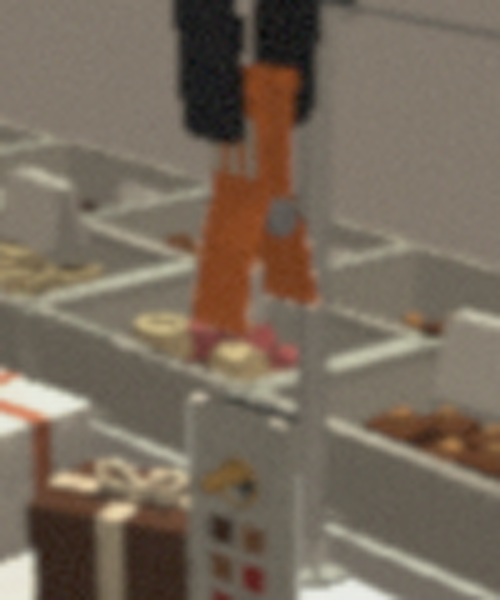

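Request:
drive_tool --series '[[[0.3,-1.2,-8,0,22],[0,0,-8,0,22],[0,0,-6,0,22],[0,0,-4,0,22],[0,0,-2,0,22],[0,0,0,0,22],[0,0,0,0,22]]]'

```text
clock: 17.1
tool_pos: [0.5736, 0.3488, 0.2129]
eef_rot: [0.653, 0.757, 0.0, 0.0]
contact_force: [0.4, 0.4, -0.5]
opening: 0.258
```

```bash
python3 v.py g15 300 170 75 75 8; python3 v.py g15t 240 150 120 100 6 top; python3 - <<'E'
from h import *
t=np.array(sensors.get_state()["tool_pos"]);th=.1495
u=np.array([np.cos(th),np.sin(th)]);v=np.array([-u[1],u[0]]);S=np.array([.5719,.3493])
im=cv2.imread("pics/g15_full.png");z=cv2.resize(im[170:245,300:375],None,fx=8,fy=8,interpolation=cv2.INTER_CUBIC)
for P,c in [([*(S-.006*u+e*v),.134],(0,0,255)) for e in(-.026,0,.026)]+[([*(t[:2]+s*.018*u+e*v),t[2]-.0695],(255,0,0)) for s in(-1,1) for e in(-.013,.013)]:
    p=(proj("scene",P)-[300,170]+.5)*8;cv2.circle(z,tuple(np.int32(p)),3,c,-1)
cv2.imwrite("pics/g15o.png",z)
E
```

```text
17.15 [573.7 348.8 213.1] [6.529e-01 7.574e-01 4.000e-04 1.000e-04] 23.0 [-0.4 -0.3 -0.6]
along 1.6916983578575133 lat -0.7658262754050857
17.2 [573.6 348.8 213.1] [6.529e-01 7.575e-01 4.000e-04 1.000e-04] 23.4 [0.3 0.7 0.2]
along 1.6414356246989732 lat -0.734973266972065
```

View pics/g15o.png

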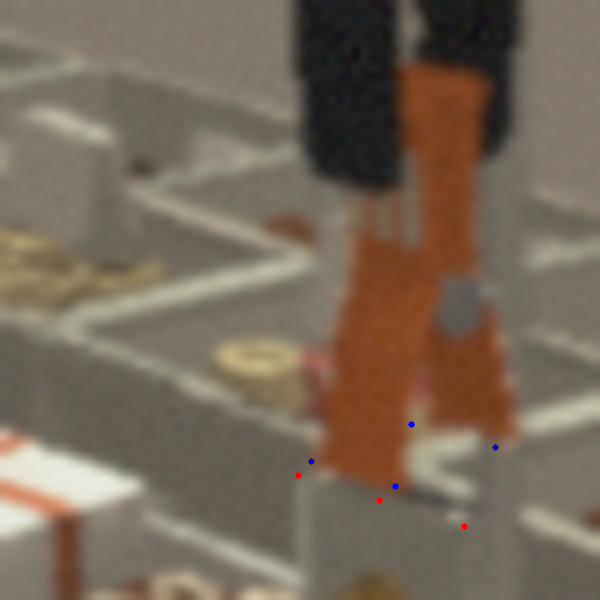

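View pics/g15t.png

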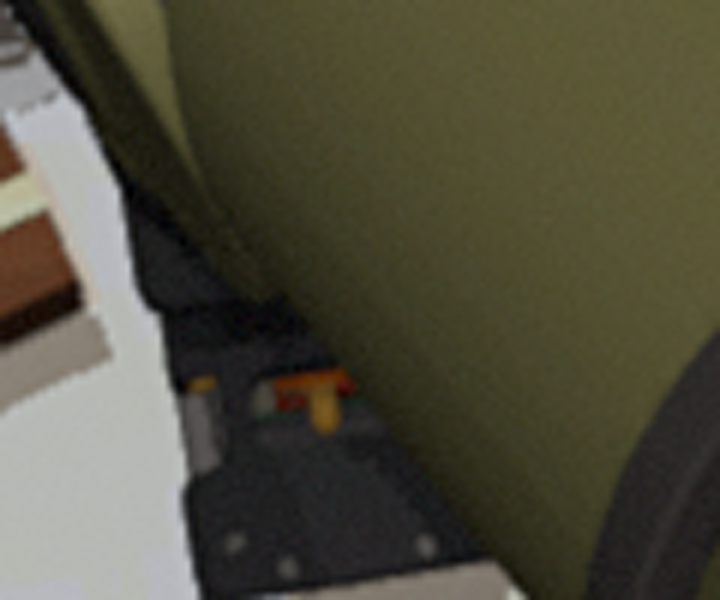

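Request:
drive_tool --series '[[[-0.6,0.6,-3,0,22],[0,0,-3,0,22],[0,0,-3,0,22],[0,0,-2,0,22],[0,0,0,0,22],[0,0,0,0,22]]]'

```text
clock: 17.8
tool_pos: [0.5729, 0.3493, 0.2017]
eef_rot: [0.653, 0.757, -0.0, 0.0]
contact_force: [-1.0, 0.3, -0.3]
opening: 0.259
```

Request:
drive_tool --series '[[[0,0,-2,0,22],[0,0,-2,0,22],[0,0,-2,0,22],[0,0,-2,0,22],[0,0,0,0,22],[0,0,0,0,22],[0,0,0,0,22]]]'

```text
clock: 18.5
tool_pos: [0.5729, 0.3493, 0.1938]
eef_rot: [0.653, 0.757, 0.0, 0.0]
contact_force: [-0.4, -0.5, -0.3]
opening: 0.262
```

```bash
python3 v.py g16 300 170 75 75 8; python3 v.py g16t 240 150 120 100 6 top
```

```text
18.55 [572.9 349.3 193.9] [6.529e-01 7.575e-01 1.000e-04 1.000e-04] 22.5 [-0.1  0.5  0.1]
along 0.9961646990978088 lat -0.12842300245496818
18.6 [572.9 349.3 193.9] [6.529e-01 7.575e-01 1.000e-04 1.000e-04] 22.9 [ 0.4  0.  -0.7]
along 1.0014664128503241 lat -0.1355802703089696
```

View pics/g16.png

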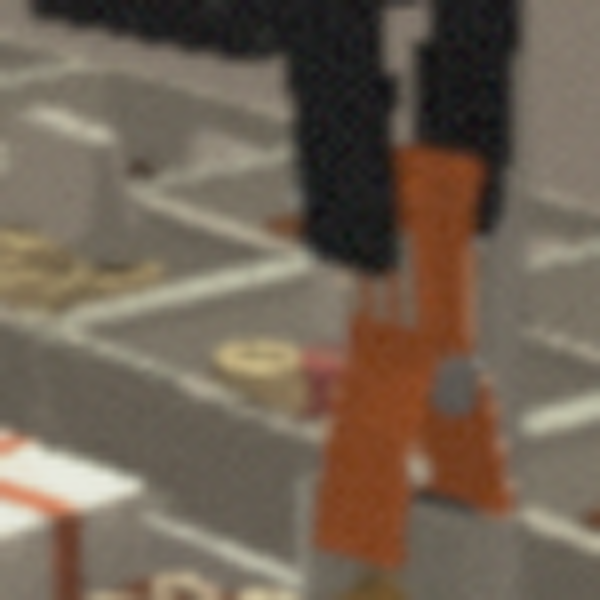

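View pics/g16t.png

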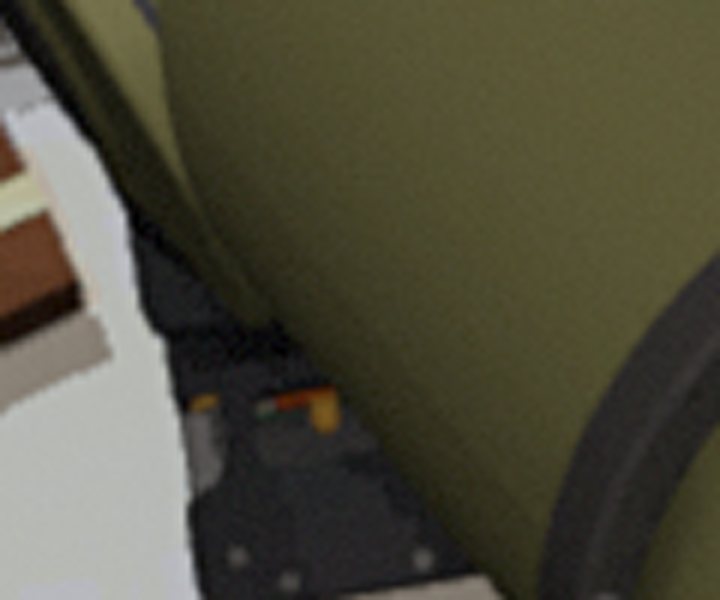

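View pics/g16_full.png

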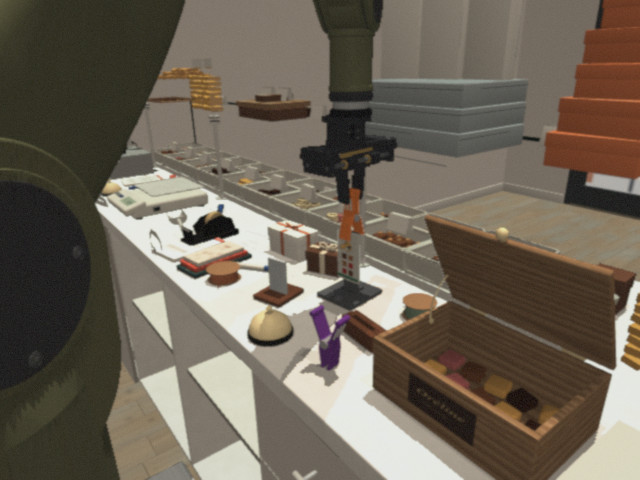

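```bash
python3 - <<'E'
from h import *
s=sensors.get_state();print(s["clock"],s["tool_pos"],s["opening"],s["contact_force"])
print(r.finish_job())
E
```

```text
18.6 [0.57291049 0.34931509 0.19386507] 0.26010330039826873 [ 0.42366298  0.04442762 -0.72438823]
the job is handed in; nothing more can be done
None
```

I hung the board by its eye on the peg, pushed back against the post, and released it. I then squeezed the clip open, lifted it off its fin and brought it upright over the middle of the board's top edge. I handed the job in at 18.6 s, still holding the clip open with a 32 N grip.

**Last checks:**
- **Clip position:** the jaws straddle board and post with about 11 mm free on each side. That figure comes from the tool position, the measured stand pose and the stated 36 mm tip gap, because the arm hid most of the top view. The tips are about 10–11 mm below the edge, measured in the picture.
- **Contact:** the force reading was below 1 N, so nothing appears to be touching.
- **Board and bystanders:** the last scene picture shows the board still hanging. The bell, spool and gift box look where they were.

**One disagreement:** the fingers read about 23 mm across the squeezed rolls, against the stated 25 mm. I took this as reading error and pad give at the stop.

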